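Turn the rinse case lid-down to drain

ROBOT

A 6-joint arm with a two-finger parallel gripper is mounted at the origin on the work surface. World frame = base frame: x ahead of the robot, y to its left, z up, the work surface at z = 0. Lengths are in m, angles in rad, forces in N, time in s.
With the tool pointing down it reaches from about 0.275 to 0.75 m from the base axis. Payload 10.2 kg.
Tool frame: the origin (TCP) lies midway between the tips of the shut fingers; the grasp point (between the pads) lies 19 mm behind it (robot.hold_point_z is the distance from the TCP to the grasp point, in m); z points along the fingers, y is the line along which they close (so a half turn about z gives the same grasp; the last joint's range is limited). The gripper opens to 85 mm and grips with 20 to 120 N. Pads are 22 mm wide; open, the fingers measure 114 mm over their backs; the gripper's body (76 mm by 85 mm) begins 54 mm behind the grasp point. The pads swing forward as they close: fully open they stand 13 mm farther back than shut.
Start: joints at [-1.364, 0.313, 1.498, -0, 1.331, -0.223], TCP at [0.219, -0.477, 0.231] pointing down, gripper open.
Joint ranges: [-2.94, 2.94], [-0.97, 2.17], [0.19, 2.56], [-1.23, 4.37], [0.02, 3.11], [-2.88, 2.88]. Speed limits (rad/s): [2.39, 2.39, 3.01, 3.14, 3.14, 3.14].

INTERFACE

Orientations are given as a unit quaternion [w, x, y, z].
In Python, from workcell import robot, cams gives the robot as it stands. The module is installed in compiled form; this text tells all that it offers.
- The arm moves only by the tool jog_arm, never from a script. Its argument "deltas" is a list of rows, each an object with "offset": the shift along the world's x, y, z in units of 0.3 m (1.0 is 0.3 m), a list of three; "rotation": the turn, a rotation vector about the world's x, y, z in units of 0.5 rad (1.0 is 0.5 rad), a list of three. A call has 1 to 12 rows; each row is the pose to reach, as a shift and turn from the pose commanded when the call began; what a row does not reach only later rows make up. A row lasts 1/12 s, in which the tool goes at most 41.7 mm and 7.16 degrees, less where a joint would pass 70% of its speed; a pose out of reach is approached as far as the arm can. A call with a number of a shift or a turn outside -1 to 1 is refused whole. A call with a gripper value outside its range is refused whole. "hand" is the closure, from -1 (fully open) to 1 (shut), set as the call begins (left out, the last holds). The fingers move at their own pace and stop on an object; "grip_force" is the grip in N (left out, the last holds). Time passes only in rows, so rows that repeat a pose let the fingers close. It gives the time, the measured TCP pose, the force, the opening and the grip force at its end, in the units of the state.
- robot.get_state(): the state, without advancing time (a new reading comes with each control period).
- cams.capture(name): name is "side" or "top" or "wrist"; returns a dict with "pixels" (384x512x3 uint8, red, green, blue), "mtx" (3x3 intrinsics, pixels), "T" (4x4, takes a point from camera to world coordinates). Camera axes: x right, y up, looking along -z (the intrinsics and any distortion apply to the point x, -y, -z); pixel columns grow to the right and rows downward; lengths in m; the calibration is good to about 2 mm. The wrist camera is an equidistant fisheye: a pixel r from the principal point sees the ray r / f radians off the axis. A picture is of the moment at which its call begins. There is no depth.
- robot.job_done(): hands the job in; it is judged then, once.
The state is a dict: "time_s": time; "joint_pos": joint angles; "dq": joint speeds; "tau": joint torques, N m; "tcp_pos": TCP position; "tcp_rot": TCP orientation; "ft_force": force on the tool from outside, world axes, zero at the start; "moment": the same for the moment, N m; "opening": opening from 0.0 (shut) to 1.0 (fully open); "grip_force": force on a finger pad.
Only numpy, scipy, OpenCV 4.12 (cv2) and the standard library are available. Lean on these libraries where they do the work, as an engineer would, in place of code of your own. Each camera call takes 0.05 s, during which the arm holds its last target. There are 200 camera calls.

TASK

Take the closed rinse case out of the grey stand, turn it over while pinching its loose orange lid shut so that the lid never comes open, and set it lid-down in the blue draining stand, squarely and resting against the foot lip. Do not drop it in: keep hold until it is seated, then let go and leave it there. Do not knock the other things on the bench about.

Things in the scene. Friction and masses are not known exactly. Their poses are not given: they have to be found in the camera images.
- case: steel body of the rinse case, open box 90 (x) x 110 (y) x 40 mm (z), 3 mm walls; 48 mm thick with its lid on. Origin: centre of its underside; z points to the lid, x along the 90 mm side, down the slope at the start. A loose 60 x 55 x 22 mm plaster cast inside drops onto the lid when the case is turned. All together about 0.5 kg.
- lid: loose orange lid of the case: plate 90 x 110 x 8 mm with rows of dark holes, and a 9 mm deep inner lip with 2 mm play; only gravity keeps it on. Origin: centre of the plate's inner face, which lies on the case rim; z points out of the case.
- case_mid (a point): middle of the closed case, 24 mm above the centre of its underside. The case starts lid up in the grey stand; fingers pointing down along the slope (tilted 45 degrees) can pinch lid and underside together, the lower finger in the plate's notch; gripping about 15 mm up-slope of the middle, at 60 to 100 N, keeps it from swinging.
- case_top (a point): centre of the case's mouth, 40 mm above the centre of its underside; the lid's origin lies here (within its 2 mm play) while shut.
- grey_stand: grey stand, fixed, holding the case. Its 45 degree plate, 120 mm wide, falls to stand +x (robot's left), with a foot lip 20 mm high square to it. Solid for 30 mm up from the lip; above that a central notch 70 mm wide between two tongues, to 60 mm up. Base 130 x 130 mm. Origin: on the table below it; x horizontal, down-slope; y across, z up.
- grey_stand_foot (a point): middle of the line where plate and foot lip of the grey stand meet, 35 mm towards +x from the stand's origin and 35 mm up.
- drain_stand: blue draining stand, fixed, empty at the start: same slope, plate, lip and axes as the grey stand, but with a shallow drip tray (rim 16 mm high, 130 x 130 mm) as its base.
- drain_stand_foot (a point): middle of the line where plate and foot lip of the blue stand meet, 35 mm towards +x from the stand's origin and 35 mm up.
- drain_stand_seat (a point): where the middle of the closed case lies when it is seated in the blue stand, either way up: 45 mm up the slope from the lip and 24 mm off the plate.
- dome: bystander: terracotta-coloured practice dome, 72 mm across, 45 mm high. Origin: underside.
- wax_jar: bystander: white closed jar, 64 mm across, 60 mm high. Origin: underside.
- torch: bystander: yellow and black hand torch standing upright, about 130 mm high. Origin: underside.
- tablet: bystander: black phone lying flat, 150 x 75 x 9 mm. Origin: underside.
- wax_plates: bystander: red slab of plates, 130 x 70 x 12 mm. Origin: underside.
- jaw_model: bystander: plaster jaw with white teeth, 60 x 70 x 26 mm. Origin: underside.
- spatula: bystander: spatula lying flat, 180 mm long. Origin: underside.
Mind the look-alikes: they are no part of the job. Leave any purple or turquoise look-alike of the case alone.

How it is judged:
By the outcome, as a careful person would: the job done as asked, in the order asked, and still so for the second after the job is handed in, with the robot touching nothing.
It also fails if it takes over 51 s, if anything falls off the work surface, if the arm or the gripper's body presses on something with over 40 N, if the wrist force passes 120 N, or if a joint passes its speed limit or range.

## Working session

There is one attempt and no reset: what is moved stays moved. The work goes in short steps, Python scripts to look and compute and a tool call to move; the robot and the scene stay as the last step left them, time stands still between calls to the robot, and variables do not carry over. Pictures are saved under pics/ and viewed, at most 10 in all, crops included, and the job is handed in when it is done.

Besides the shell and the picture viewer there is one more tool, called after "Call:" as name([rows], argument=value, ...), one row to a line, values as JSON. jog_arm: Moves the arm, as the interface text tells. Its arguments: {"type":"object","properties":{"deltas":{"type":"array"},"hand":{"type":"number"},"grip_force":{"type":"number"}},"required":["deltas"]}

```bash
mkdir -p pics
python3 - <<'E'
from workcell import robot,cams
import cv2,numpy as np
for n in("top","side"):
    c=cams.capture(n); cv2.imwrite(f"pics/{n}0.png",c["pixels"][:,:,::-1]); np.savez(f"{n}0.npz",**{k:c[k] for k in("pixels","mtx","T")})
    print(n,c["mtx"].tolist(),np.round(c["T"],4).tolist(),c.keys())
print(robot.get_state()); print([a for a in dir(robot) if a[0]!='_'])
E
```

```text
top [[494.633406870718, 0.0, 262.6481783416133], [0.0, 494.633406870718, 189.80458892030308], [0.0, 0.0, 1.0]] [[0.0087, 0.9916, -0.1292, 0.4066], [-0.9999, 0.0073, -0.0117, -0.0063], [-0.0106, 0.1293, 0.9916, 1.4295], [0.0, 0.0, 0.0, 1.0]] dict_keys(['pixels', 'mtx', 'T'])
side [[387.32945855687103, 0.0, 251.3977424666688], [0.0, 387.32945855687103, 196.4144353811646], [0.0, 0.0, 1.0]] [[-0.7105, 0.378, -0.5935, -0.1253], [-0.7036, -0.3705, 0.6063, 0.7073], [0.0093, 0.8484, 0.5293, 0.6973], [0.0, 0.0, 0.0, 1.0]] dict_keys(['pixels', 'mtx', 'T'])
{'time_s': 0.1, 'joint_pos': array([-1.36440408e+00,  3.13408192e-01,  1.49834293e+00, -1.68096538e-05,
        1.33099232e+00, -2.23381348e-01]), 'dq': array([-0.00024293, -0.00257022, -0.00298798, -0.00229905,  0.00112678,
        0.00034042]), 'tau': array([ 2.36129454e-03, -4.12897182e+01, -2.60145038e+01, -1.35616860e-04,
        3.00689579e-03,  1.70493371e-05]), 'tcp_pos': array([ 0.21869652, -0.47703695,  0.23079191]), 'tcp_rot': array([-5.75439713e-04,  9.76999951e-01,  2.13238751e-01, -3.27524437e-06]), 'ft_force': array([ 0.55520523, -0.18422577,  0.00927092]), 'moment': array([-0.03320745,  0.01714214,  0.00083231]), 'grip_force': 0.0, 'opening': 0.9954012837267033}
['IKError', 'get_state', 'hold_point_z', 'job_done']
```

View pics/top0.png

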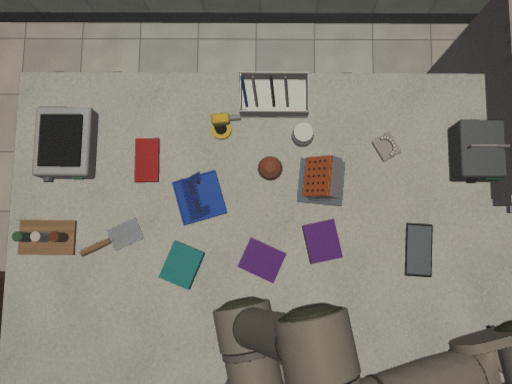

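View pics/side0.png

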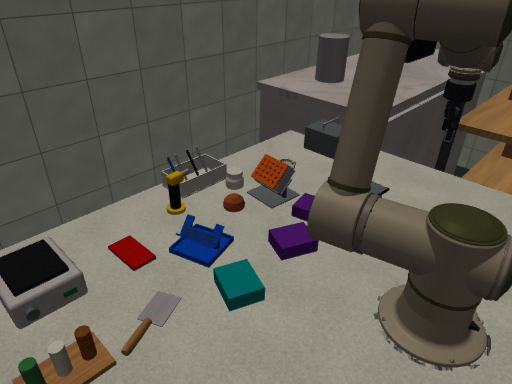

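Candidates are the orange-lidded case in the grey stand at top (319,178), two purple boxes at (262,260) and (322,241), and a turquoise box at (182,264). I choose the orange one in the grey stand. The empty blue stand is at (200,198). Next, one close crop to check.

Run:
```python
import cv2,numpy as np
t=np.load("top0.npz")["pixels"][:,:,::-1]; s=np.load("side0.npz")["pixels"][:,:,::-1]
r=lambda a,k:cv2.resize(a,None,fx=k,fy=k,interpolation=cv2.INTER_CUBIC)
A=r(t[145:215,290:355],6); B=r(t[160:230,165:235],6)  # 420x390, 420x420
cv2.imwrite("pics/crop_top.png",cv2.hconcat([A[:420],B[:420,:410]]))
A=r(s[145:215,240:305],6); B=r(s[205:275,165:235],6)
cv2.imwrite("pics/crop_side.png",cv2.hconcat([A[:420],B[:420,:410]]))
```

```text
(no output)
```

View pics/crop_top.png

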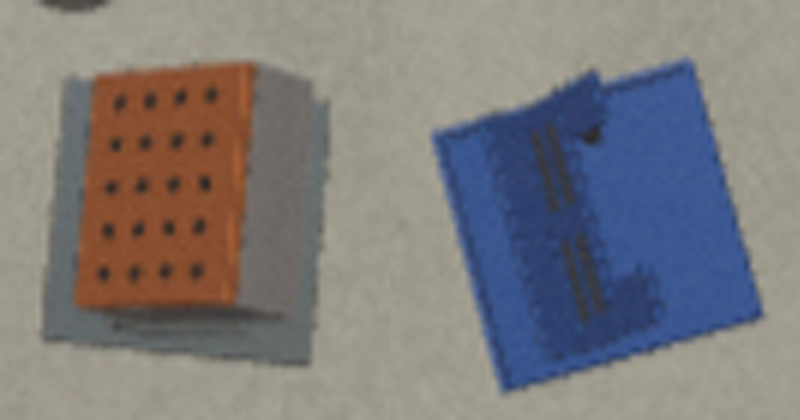

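View pics/crop_side.png

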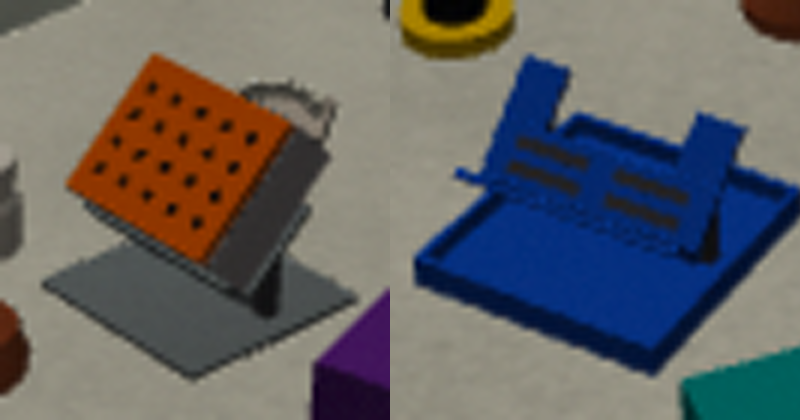

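The crop confirms it: the orange holed lid sits in the grey stand, and the blue stand is empty with two tongues and a foot lip towards +y. I'll fit poses from the corners I read.

```bash
cat > geo.py <<'E'
import numpy as np
from scipy.optimize import least_squares
from scipy.spatial.transform import Rotation as R
cam={n:np.load(n+"0.npz") for n in("top","side")}
def proj(n,P):
    c=cam[n]; T=c["T"]; p=(np.atleast_2d(P)-T[:3,3])@T[:3,:3]
    q=np.c_[p[:,0],-p[:,1],-p[:,2]]@c["mtx"].T
    return q[:,:2]/q[:,2:]
s=2**.5/2
def crop(pts,ox,oy,sub=0): return (np.array(pts,float)-[sub,0]+.5)/6-.5+[ox,oy]
def fit(obs,p0):
    def place(p,L): return R.from_euler('z',p[3]).apply(L)+p[:3]
    f=lambda p:np.concatenate([(proj(n,place(p,np.array(L)))-px).ravel() for n,L,px in obs])
    free=lambda q:f(np.array([q[0],q[1],q[3] if len(q)>3 else 0,q[2]]))
    r=least_squares(free,p0); return r.x,np.round(r.fun.reshape(-1,2),1)
E
python3 - <<'E'
from geo import *
h=.065
# blue : rim top z=.016 ; stand y ~ -world x
sq=lambda z:[(-h,-h,z),(h,-h,z),(h,h,z),(-h,h,z)]
# top image: right=-y world=-stand x ; up=+x world=-stand y
bt=crop([(690,60),(432,130),(503,390),(762,315)],165,160,390)
bs=crop([(415,258),(660,350)],165,205,390)
tg=[(-.0074,y,.0774) for y in(-.06,-.035,.035,.06)]
ts=crop([(530,55),(570,70),(698,115),(745,128)],165,205,390)
o=[("top",sq(.016),bt),("side",[(h,-h,.016),(h,h,.016)],bs),("side",tg,ts)]
for nm,oo in(("blue",o),("blue top",o[:1]),("blue side",o[1:])):
    x,r=fit(oo,[.4,.17,1.6]); print(nm,np.round(x,4),r.tolist())
gt=crop([(328,98),(65,78),(42,340),(308,364)],290,145)
gs=crop([(42,285),(193,380),(357,297)],240,145)
z=.006
o=[("top",sq(z),gt),("side",[(h,-h,z),(h,h,z),(-h,h,z)],gs)]
for nm,oo in(("grey",o),("grey top",o[:1]),("grey side",o[1:])):
    x,r=fit(oo,[.4,-.17,1.6]); print(nm,np.round(x,4),r.tolist())
# lid outer corners in stand frame
foot=np.array([.035,0,.035]);u=np.array([-s,0,s]);n=np.array([s,0,s])
lc=[foot+u*a+n*.048+np.array([0,y,0]) for a,y in((.09,-.055),(0,-.055),(0,.055),(.09,.055))]
lt=crop([(250,64),(95,76),(78,304),(237,308)],290,145)
ls=crop([(153,55),(68,187),(203,263),(290,125)],240,145)
o=[("top",lc,lt),("side",lc,ls)]
for nm,oo in(("case",o),("case top",o[:1]),("case side",o[1:])):
    x,r=fit(oo,[.4,-.17,1.6]+([0.] if nm=="case" else [])); print(nm,np.round(x,4),r.tolist())
E
```

```text
blue [0.5681 0.1895 1.8558] [[1.7, 0.0], [1.3, 0.5], [0.9, 0.5], [1.5, 0.5], [1.5, -1.2], [0.3, -1.1], [-2.1, 1.6], [-1.4, 1.6], [-1.5, 1.4], [-1.5, 1.9]]
blue top [0.5692 0.1934 1.8594] [[0.2, -0.4], [-0.0, 0.2], [-0.4, 0.1], [0.2, 0.0]]
blue side [0.5685 0.1863 1.8431] [[2.3, -2.0], [0.7, -1.7], [-1.1, 1.0], [-0.5, 1.0], [-0.8, 0.9], [-0.8, 1.5]]
grey [ 0.6181 -0.1567  1.4899] [[-0.1, 0.4], [-0.7, -0.1], [-0.4, 0.3], [0.2, 0.2], [-0.5, -1.2], [0.2, -1.1], [0.5, -0.7]]
grey top [ 0.6187 -0.1575  1.489 ] [[0.2, 0.2], [-0.4, -0.3], [-0.2, 0.0], [0.4, 0.0]]
grey side [ 0.6143 -0.152   1.4944] [[-0.7, -0.3], [0.2, -0.0], [0.5, 0.2]]
case [ 0.6174 -0.1745  1.4899 -0.0052] [[-0.0, -0.7], [0.3, -0.1], [0.0, 0.7], [-0.8, -0.7], [0.4, -0.1], [0.1, 0.2], [0.0, 0.4], [0.8, -0.2]]
case top [ 0.616  -0.1744  1.4894] [[0.2, -0.6], [0.4, 0.0], [0.1, 1.0], [-0.6, -0.4]]
case side [ 0.6121 -0.1669  1.4876] [[0.1, -0.4], [-0.3, 0.1], [-0.3, 0.4], [0.6, -0.4]]
```

Run:
```python
from geo import *
tg=[(-.0074,y,.0774) for y in(-.06,-.035,.035,.06)]
ts=crop([(530,55),(570,70),(698,115),(745,128)],165,205,390)
tt=crop([(597,70),(607,115),(648,265),(662,312)],165,160,390)
lip=[(.049,-.06,.049),(.049,.06,.049)]
ls=crop([(458,175),(690,255)],165,205,390)
o=[("top",tg,tt),("side",tg,ts),("side",lip,ls)]
for nm,oo,p in(("both",o,[0]),("nolip z",o[:2],[0.]),("nolip",o[:2],[]),("top",o[:1],[]),("side",o[1:2],[])):
    x,r=fit(oo,[.56,.19,1.86]+p); print(nm,np.round(x,4),r.tolist())
```

```text
both [ 0.5754  0.1779  1.876  -0.0053] [[-0.6, -0.2], [0.2, 0.7], [0.4, -0.3], [0.6, 0.5], [-0.5, 0.7], [0.2, 0.5], [0.2, -0.1], [0.2, 0.3], [0.4, -0.6], [-1.3, -1.0]]
nolip z [ 0.5758  0.178   1.8546 -0.0042] [[-0.2, -0.5], [0.4, 0.5], [0.0, -0.3], [0.0, 0.5], [-0.3, 0.1], [0.2, 0.0], [-0.1, -0.3], [-0.1, 0.2]]
nolip [0.5744 0.1787 1.8532] [[-0.7, -0.3], [-0.0, 0.8], [-0.4, 0.0], [-0.4, 0.9], [-0.3, -0.9], [0.3, -0.9], [0.0, -1.2], [-0.0, -0.7]]
top [0.5754 0.1776 1.8556] [[-0.3, -0.6], [0.3, 0.4], [0.0, -0.4], [0.0, 0.5]]
side [0.571  0.1815 1.8492] [[-0.3, -0.0], [0.3, -0.0], [0.0, -0.2], [-0.0, 0.3]]
```

```bash
cat >> geo.py <<'E'
G=(np.array([.6165,-.173,0]),1.490); B=(np.array([.574,.1785,0]),1.856)
def tcp(S,up,off,sgn,y=0):
    Z=R.from_euler('z',S[1]); p=S[0]+Z.apply([.035,0,.035]+up*np.array([-s,0,s])+off*np.array([s,0,s])+np.array([0,y,0]))
    z=np.array([s,0,-s]); yy=sgn*np.array([s,0,s]); M=np.c_[np.cross(yy,z),yy,z]
    return p,Z*R.from_matrix(M)
def delta(st,p,r):  # jog units from measured pose
    q=st["tcp_rot"]; r0=R.from_quat([*q[1:],q[0]])
    return np.round((p-st["tcp_pos"])/.3,3),np.round((r*r0.inv()).as_rotvec()/.5,3)
E
python3 - <<'E'
from geo import *
from workcell import robot
st=robot.get_state()
for S,nm in((G,"G"),(B,"B")):
  for sg in(1,-1):
    p,r=tcp(S,.038,.024,sg); w=p-.17*r.as_matrix()[:,2]
    for a in(1.5,1.9):
      j1=np.arctan2(w[1],w[0])-np.arcsin(.116/np.hypot(w[0],w[1]))
      W=(R.from_euler('z',j1)*R.from_euler('y',a)).inv()*r*R.from_euler('z',-np.pi/2)
      print(nm,sg,a,np.round(p,3),"w",np.round(w,3),np.round(W.as_euler('ZYZ'),2),delta(st,p,r)[1])
E
```

```text
G 1 1.5 [ 0.619 -0.148  0.079] w [ 0.609 -0.268  0.199] [ 0.74  1.98 -1.9 ] [ 0.365 -2.073  4.909]
G 1 1.9 [ 0.619 -0.148  0.079] w [ 0.609 -0.268  0.199] [ 0.67  1.67 -2.16] [ 0.365 -2.073  4.909]
G -1 1.5 [ 0.619 -0.148  0.079] w [ 0.609 -0.268  0.199] [0.74 1.98 1.25] [ 1.561  0.276 -0.968]
G -1 1.9 [ 0.619 -0.148  0.079] w [ 0.609 -0.268  0.199] [0.67 1.67 0.98] [ 1.561  0.276 -0.968]
B 1 1.5 [0.567 0.203 0.079] w [0.601 0.087 0.199] [ 0.77  1.86 -1.76] [ 0.808 -2.165  5.555]
B 1 1.9 [0.567 0.203 0.079] w [0.601 0.087 0.199] [ 0.73  1.56 -2.03] [ 0.808 -2.165  5.555]
B -1 1.5 [0.567 0.203 0.079] w [0.601 0.087 0.199] [0.77 1.86 1.38] [ 1.47   0.55  -0.274]
B -1 1.9 [0.567 0.203 0.079] w [0.601 0.087 0.199] [0.73 1.56 1.11] [ 1.47   0.55  -0.274]
```

Call:
jog_arm([
  {"offset": [0.08, 0.05, 0.05], "rotation": [0.1, 0.02, -0.06]},
  {"offset": [0.16, 0.1, 0.1], "rotation": [0.2, 0.04, -0.12]},
  {"offset": [0.26, 0.17, 0.15], "rotation": [0.3, 0.06, -0.18]},
  {"offset": [0.36, 0.24, 0.2], "rotation": [0.4, 0.07, -0.25]},
  {"offset": [0.46, 0.3, 0.2], "rotation": [0.5, 0.09, -0.31]},
  {"offset": [0.54, 0.35, 0.2], "rotation": [0.6, 0.11, -0.37]},
  {"offset": [0.6, 0.4, 0.2], "rotation": [0.7, 0.13, -0.43]},
  {"offset": [0.64, 0.42, 0.2], "rotation": [0.78, 0.14, -0.48]},
], hand=-1)

```text
time_s: 0.77
tcp_pos: [0.4125, -0.3494, 0.291]
tcp_rot: [-0.198, 0.976, 0.092, 0.007]
ft_force: [-0.7, 0.3, -0.1]
opening: 1.003
grip_force: 0.0
```

Run:
```python
from geo import *
from workcell import robot
st=robot.get_state(); print(st["time_s"],np.round(st["joint_pos"],3),st["tcp_pos"],st["ft_force"])
print(*delta(st,*tcp(G,.138,.024,-1)))
j=st["joint_pos"]; M=R.from_euler('z',j[0])*R.from_euler('y',j[1]+j[2])*R.from_euler('ZYZ',j[3:])*R.from_euler('z',np.pi/2)
q=st["tcp_rot"];print((R.from_quat([*q[1:],q[0]])*M.inv()).magnitude())
```

```text
0.7667 [-1.011  0.492  1.136  0.196  1.862  0.396] [ 0.41247873 -0.34938678  0.29097573] [-0.74227124  0.34461225 -0.1320297 ]
[ 0.668  0.436 -0.471] [ 0.775  0.136 -0.49 ]
2.3887008805390456e-16
```

Call:
jog_arm([
  {"offset": [0.09, 0.06, -0.02], "rotation": [0.1, 0.02, -0.06]},
  {"offset": [0.19, 0.12, -0.06], "rotation": [0.2, 0.04, -0.12]},
  {"offset": [0.29, 0.19, -0.12], "rotation": [0.3, 0.06, -0.18]},
  {"offset": [0.39, 0.25, -0.2], "rotation": [0.4, 0.07, -0.25]},
  {"offset": [0.48, 0.31, -0.28], "rotation": [0.5, 0.09, -0.31]},
  {"offset": [0.56, 0.36, -0.36], "rotation": [0.6, 0.11, -0.37]},
  {"offset": [0.63, 0.41, -0.43], "rotation": [0.7, 0.12, -0.43]},
  {"offset": [0.668, 0.436, -0.471], "rotation": [0.775, 0.136, -0.49]},
  {"offset": [0.668, 0.436, -0.471], "rotation": [0.775, 0.136, -0.49]},
  {"offset": [0.668, 0.436, -0.471], "rotation": [0.775, 0.136, -0.49]},
])

```text
time_s: 1.6
tcp_pos: [0.6108, -0.2204, 0.1493]
tcp_rot: [-0.381, 0.924, -0.037, 0.015]
ft_force: [0.3, -0.3, 0.2]
opening: 1.002
grip_force: 0.0
```

Run:
```python
from geo import *
from workcell import robot,cams
import cv2
c=cams.capture("wrist"); np.savez("wrist0.npz",**c); cv2.imwrite("pics/w0.png",c["pixels"][:,:,::-1])
st=robot.get_state(); print(st["time_s"],np.round(st["joint_pos"],3),st["tcp_pos"],st["ft_force"])
print(*delta(st,*tcp(G,.138,.024,-1))); print(c["mtx"],np.round(c["T"],3))
```

```text
1.65 [-0.754  0.879  0.977  0.6    1.793  0.877] [ 0.6108448  -0.22115102  0.15073627] [-0.02735736  0.14583413 -0.0163402 ]
[ 0.007  0.009 -0.004] [ 0.011  0.002 -0.   ]
[[297.31863964   0.         256.0400186 ]
 [  0.         297.31863964 199.46271751]
 [  0.           0.           1.        ]] [[-0.057  0.975  0.212  0.67 ]
 [-0.706  0.111 -0.699 -0.327]
 [-0.706 -0.19   0.683  0.251]
 [ 0.     0.     0.     1.   ]]
```

View pics/w0.png

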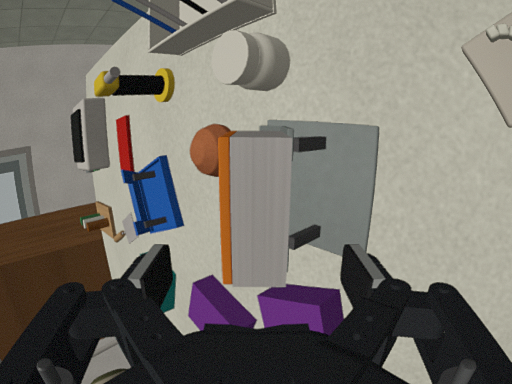

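The wrist view shows the case's up-slope end face: lid corners at (219,133) and (223,284), underside corners at (290,131) and (287,286), fingers on either side. I'll fit the pose from these.

```bash
cat >> geo.py <<'E'
def wproj(c,P):
    T=c["T"]; p=(np.atleast_2d(P)-T[:3,3])@T[:3,:3]; v=np.c_[p[:,0],-p[:,1],-p[:,2]]
    r=np.hypot(v[:,0],v[:,1]); th=np.arctan2(r,v[:,2])
    return v[:,:2]/r[:,None]*th[:,None]*c["mtx"][0,0]+c["mtx"][:2,2]
E
python3 - <<'E'
from geo import *
c=np.load("wrist0.npz")
L=np.array([[.035,0,.035]+.09*np.array([-s,0,s])+o*np.array([s,0,s])+np.array([0,y,0]) for o,y in((.048,-.055),(0,-.055),(0,.055),(.048,.055))])
px=np.array([(219.5,132.5),(290,131),(287.5,286),(222.5,284.5)])
f=lambda q:(wproj(c,R.from_euler('z',q[3]).apply(L)+q[:3])-px).ravel()
r=least_squares(f,[.6165,-.173,0,1.49]); print(np.round(r.x,4),np.round(r.fun,1))
g=lambda q:f([q[0],q[1],0,q[2]]); r=least_squares(g,[.6165,-.173,1.49]); print(np.round(r.x,4),np.round(r.fun,1))
print(np.round(f([*G[0],G[1]]),1))
E
```

```text
[ 6.1890e-01 -1.7620e-01  1.2000e-03  1.4964e+00] [-2.7 -0.   2.1  1.1  0.1 -1.6  0.6  0.2]
[ 0.6186 -0.1752  1.4989] [-2.4  0.5  1.8  1.4  0.2 -2.2  1.1 -0.3]
[-3.8  3.9 -0.1  5.2 -2.5 -0.6 -0.9  0.9]
```

```bash
sed -i 's/^G=.*/G=(np.array([.6178,-.1745,0]),1.492); B=(np.array([.575,.1772,0]),1.857)/' geo.py
python3 - <<'E'
from geo import *
from workcell import robot
st=robot.get_state()
for u in(.138,.038): print(*delta(st,*tcp(G,u,.024,-1)))
E
```

```text
[ 0.011  0.004 -0.004] [0.011 0.002 0.004]
[ 0.03   0.239 -0.24 ] [0.011 0.002 0.004]
```

Call:
jog_arm([
  {"offset": [0.011, 0.004, -0.004], "rotation": [0.01, 0.002, 0.004]},
  {"offset": [0.013, 0.03, -0.03], "rotation": [0.01, 0.002, 0.004]},
  {"offset": [0.016, 0.065, -0.065], "rotation": [0.01, 0.002, 0.004]},
  {"offset": [0.019, 0.1, -0.1], "rotation": [0.01, 0.002, 0.004]},
  {"offset": [0.022, 0.135, -0.135], "rotation": [0.01, 0.002, 0.004]},
  {"offset": [0.025, 0.17, -0.17], "rotation": [0.01, 0.002, 0.004]},
  {"offset": [0.028, 0.205, -0.205], "rotation": [0.01, 0.002, 0.004]},
  {"offset": [0.03, 0.228, -0.229], "rotation": [0.01, 0.002, 0.004]},
  {"offset": [0.03, 0.239, -0.24], "rotation": [0.01, 0.002, 0.004]},
  {"offset": [0.03, 0.239, -0.24], "rotation": [0.01, 0.002, 0.004]},
  {"offset": [0.03, 0.239, -0.24], "rotation": [0.01, 0.002, 0.004]},
])

```text
time_s: 2.57
tcp_pos: [0.6203, -0.1491, 0.0785]
tcp_rot: [-0.383, 0.923, -0.037, 0.015]
ft_force: [0.5, -1.3, -0.2]
opening: 0.999
grip_force: 0.0
```

Run:
```python
from geo import *
from workcell import robot,cams
import cv2
c=cams.capture("wrist"); s_=cams.capture("side"); 
a=cv2.resize(s_["pixels"][130:230,210:340],None,fx=3.84,fy=3.84,interpolation=2)
b=c["pixels"][:,100:400]
cv2.imwrite("pics/g1.png",np.hstack([a[:384],b])[:,:,::-1])
st=robot.get_state(); print(st["time_s"],st["tcp_pos"],st["ft_force"],*delta(st,*tcp(G,.038,.024,-1)))
```

```text
2.6667 [ 0.62035697 -0.14950025  0.0786468 ] [-0.53970998  0.21314799 -0.24491244] [-0.002  0.     0.001] [-0.001  0.     0.002]
```

View pics/g1.png

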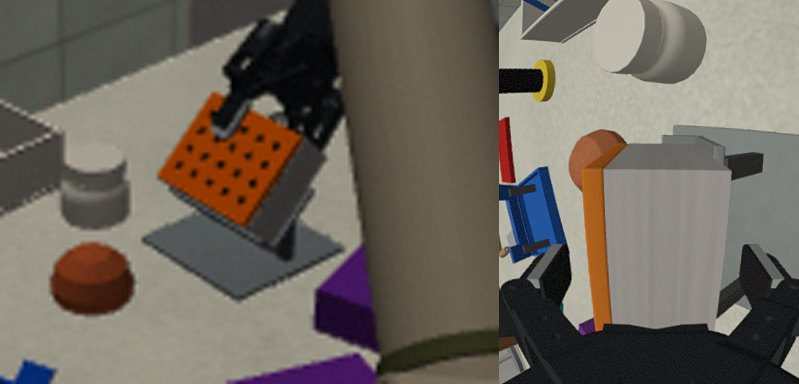

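The fingers straddle the case in the notch, pads near (570,250) and (745,250), with even gaps and no contact force. Closing now.

Call:
jog_arm([
  {"offset": [0, 0, 0], "rotation": [0, 0, 0]},
  {"offset": [0, 0, 0], "rotation": [0, 0, 0]},
  {"offset": [0, 0, 0], "rotation": [0, 0, 0]},
  {"offset": [0, 0, 0], "rotation": [0, 0, 0]},
  {"offset": [0, 0, 0], "rotation": [0, 0, 0]},
  {"offset": [0, 0, 0], "rotation": [0, 0, 0]},
  {"offset": [0, 0, 0], "rotation": [0, 0, 0]},
  {"offset": [0, 0, 0], "rotation": [0, 0, 0]},
  {"offset": [0, 0, 0], "rotation": [0, 0, 0]},
  {"offset": [0, 0, 0], "rotation": [0, 0, 0]},
], hand=1, grip_force=85)

```text
time_s: 3.5
tcp_pos: [0.6205, -0.1487, 0.0791]
tcp_rot: [-0.383, 0.923, -0.037, 0.015]
ft_force: [-0.4, -0.0, 6.4]
opening: 0.553
grip_force: 86.0
```

Call:
jog_arm([
  {"offset": [0, 0, 0.005], "rotation": [0, 0, 0]},
  {"offset": [0, 0, 0.02], "rotation": [0, 0, 0]},
  {"offset": [0, 0, 0.05], "rotation": [0, 0, 0]},
  {"offset": [0, 0, 0.1], "rotation": [0, 0, 0]},
  {"offset": [0, 0, 0.16], "rotation": [0, 0, 0]},
  {"offset": [0, 0, 0.23], "rotation": [0, 0, 0]},
  {"offset": [0, 0, 0.3], "rotation": [0, 0, 0]},
  {"offset": [0, 0, 0.37], "rotation": [0, 0, 0]},
  {"offset": [0, 0, 0.44], "rotation": [0, 0, 0]},
  {"offset": [0, 0, 0.5], "rotation": [0, 0, 0]},
  {"offset": [0, 0, 0.54], "rotation": [0, 0, 0]},
  {"offset": [0, 0, 0.55], "rotation": [0, 0, 0]},
])

```text
time_s: 4.5
tcp_pos: [0.6204, -0.149, 0.2459]
tcp_rot: [-0.382, 0.923, -0.036, 0.016]
ft_force: [0.2, 0.2, -5.8]
opening: 0.548
grip_force: 85.6
```

Run:
```python
from geo import *
from workcell import robot,cams
import cv2
c=cams.capture("wrist"); s_=cams.capture("side"); np.savez("wrist1.npz",**c)
a=cv2.resize(s_["pixels"][80:180,210:340],None,fx=3.84,fy=3.84,interpolation=2)
cv2.imwrite("pics/g2.png",np.hstack([a[:384],c["pixels"][:,100:400]])[:,:,::-1])
st=robot.get_state(); print(st["time_s"],np.round(st["joint_pos"],3),st["tcp_pos"],st["ft_force"],st["moment"],st["grip_force"],st["opening"])
q=st["tcp_rot"];d=R.from_quat([*q[1:],q[0]]).as_matrix()[:,2]; print("d",d)
print(*delta(st,*tcp(B,.038,.024,1)))
```

```text
4.6 [-0.667  0.733  1.002  0.658  1.845  1.022] [ 0.62008274 -0.1487946   0.24327599] [-0.20412876  0.15467955 -6.1740278 ] [-0.97007382  0.07992636 -0.02973526] 85.62589645385742 0.550123692224454
d [ 0.05556549  0.70523028 -0.70679751]
[-0.174  1.167 -0.548] [-0.426  4.091 -4.042]
```

View pics/g2.png

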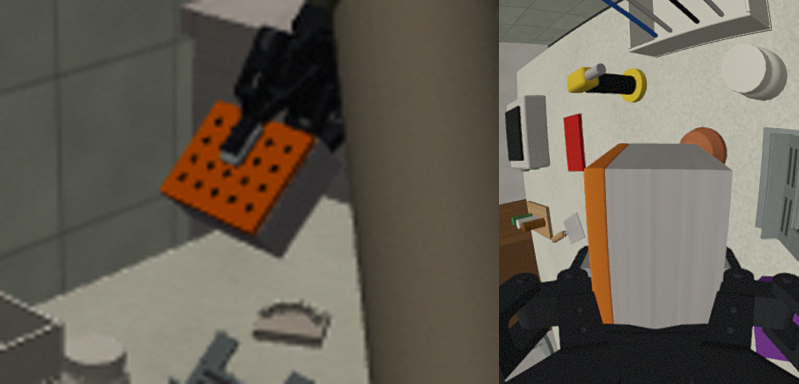

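The case is held square with its lid shut. Rolling it −π about the tool axis in five parts.

Call:
jog_arm([
  {"offset": [0, 0, 0], "rotation": [-0.003, -0.04, 0.04]},
  {"offset": [0, 0, 0], "rotation": [-0.008, -0.1, 0.1]},
  {"offset": [0, 0, 0], "rotation": [-0.014, -0.18, 0.18]},
  {"offset": [0, 0, 0], "rotation": [-0.021, -0.266, 0.266]},
  {"offset": [0, 0, 0], "rotation": [-0.028, -0.354, 0.355]},
  {"offset": [0, 0, 0], "rotation": [-0.035, -0.443, 0.444]},
  {"offset": [0, 0, 0], "rotation": [-0.042, -0.532, 0.533]},
  {"offset": [0, 0, 0], "rotation": [-0.049, -0.62, 0.622]},
  {"offset": [0, 0, 0], "rotation": [-0.056, -0.709, 0.71]},
  {"offset": [0, 0, 0], "rotation": [-0.063, -0.797, 0.799]},
  {"offset": [0, 0, 0], "rotation": [-0.07, -0.886, 0.888]},
])

```text
time_s: 5.52
tcp_pos: [0.6198, -0.1486, 0.2414]
tcp_rot: [-0.36, 0.889, 0.251, 0.132]
ft_force: [0.7, -0.7, -5.3]
opening: 0.549
grip_force: 85.5
```

Call:
jog_arm([
  {"offset": [0, 0, 0], "rotation": [-0.007, -0.089, 0.089]},
  {"offset": [0, 0, 0], "rotation": [-0.014, -0.177, 0.178]},
  {"offset": [0, 0, 0], "rotation": [-0.021, -0.266, 0.266]},
  {"offset": [0, 0, 0], "rotation": [-0.028, -0.354, 0.355]},
  {"offset": [0, 0, 0], "rotation": [-0.035, -0.443, 0.444]},
  {"offset": [0, 0, 0], "rotation": [-0.042, -0.532, 0.533]},
  {"offset": [0, 0, 0], "rotation": [-0.049, -0.62, 0.622]},
  {"offset": [0, 0, 0], "rotation": [-0.056, -0.709, 0.71]},
  {"offset": [0, 0, 0], "rotation": [-0.063, -0.797, 0.799]},
  {"offset": [0, 0, 0], "rotation": [-0.07, -0.886, 0.888]},
])

```text
time_s: 6.35
tcp_pos: [0.6198, -0.1486, 0.2414]
tcp_rot: [-0.302, 0.768, 0.513, 0.236]
ft_force: [0.2, -0.1, -4.4]
opening: 0.55
grip_force: 85.3
```

Run:
```python
from geo import *
from workcell import robot
st=robot.get_state(); print(st["time_s"],np.round(st["joint_pos"],3),st["tcp_pos"],st["ft_force"],st["grip_force"],st["opening"])
print(*delta(st,*tcp(G,.038,.024,1)))
```

```text
6.35 [-0.667  0.736  1.004  0.657  1.845 -0.237] [ 0.61981643 -0.14864409  0.24141026] [ 0.20069947 -0.06086891 -4.44386154] 85.32285332679749 0.5504858276349222
[-0.    -0.003 -0.542] [-0.207 -2.663  2.662]
```

Call:
jog_arm([
  {"offset": [0, 0, 0], "rotation": [-0.007, -0.089, 0.089]},
  {"offset": [0, 0, 0], "rotation": [-0.014, -0.177, 0.178]},
  {"offset": [0, 0, 0], "rotation": [-0.021, -0.266, 0.266]},
  {"offset": [0, 0, 0], "rotation": [-0.028, -0.354, 0.355]},
  {"offset": [0, 0, 0], "rotation": [-0.035, -0.443, 0.444]},
  {"offset": [0, 0, 0], "rotation": [-0.042, -0.532, 0.533]},
  {"offset": [0, 0, 0], "rotation": [-0.049, -0.62, 0.622]},
  {"offset": [0, 0, 0], "rotation": [-0.056, -0.709, 0.71]},
  {"offset": [0, 0, 0], "rotation": [-0.063, -0.797, 0.799]},
  {"offset": [0, 0, 0], "rotation": [-0.07, -0.886, 0.888]},
])

```text
time_s: 7.18
tcp_pos: [0.6198, -0.1486, 0.2414]
tcp_rot: [-0.214, 0.572, 0.725, 0.318]
ft_force: [1.0, 0.0, -5.6]
opening: 0.552
grip_force: 91.8
```

Call:
jog_arm([
  {"offset": [0, 0, 0], "rotation": [-0.007, -0.089, 0.089]},
  {"offset": [0, 0, 0], "rotation": [-0.014, -0.177, 0.178]},
  {"offset": [0, 0, 0], "rotation": [-0.021, -0.266, 0.266]},
  {"offset": [0, 0, 0], "rotation": [-0.028, -0.354, 0.355]},
  {"offset": [0, 0, 0], "rotation": [-0.035, -0.443, 0.444]},
  {"offset": [0, 0, 0], "rotation": [-0.042, -0.532, 0.533]},
  {"offset": [0, 0, 0], "rotation": [-0.049, -0.62, 0.622]},
  {"offset": [0, 0, 0], "rotation": [-0.056, -0.709, 0.71]},
  {"offset": [0, 0, 0], "rotation": [-0.063, -0.797, 0.799]},
  {"offset": [0, 0, 0], "rotation": [-0.07, -0.886, 0.888]},
])

```text
time_s: 8.02
tcp_pos: [0.6198, -0.1487, 0.2414]
tcp_rot: [-0.105, 0.32, 0.867, 0.368]
ft_force: [-0.2, 0.6, -4.6]
opening: 0.551
grip_force: 92.1
```

Call:
jog_arm([
  {"offset": [0, 0, 0], "rotation": [-0.007, -0.089, 0.089]},
  {"offset": [0, 0, 0], "rotation": [-0.014, -0.177, 0.178]},
  {"offset": [0, 0, 0], "rotation": [-0.021, -0.266, 0.266]},
  {"offset": [0, 0, 0], "rotation": [-0.028, -0.354, 0.355]},
  {"offset": [0, 0, 0], "rotation": [-0.035, -0.443, 0.444]},
  {"offset": [0, 0, 0], "rotation": [-0.042, -0.532, 0.533]},
  {"offset": [0, 0, 0], "rotation": [-0.049, -0.62, 0.622]},
  {"offset": [0, 0, 0], "rotation": [-0.056, -0.709, 0.71]},
  {"offset": [0, 0, 0], "rotation": [-0.063, -0.797, 0.799]},
  {"offset": [0, 0, 0], "rotation": [-0.07, -0.886, 0.888]},
  {"offset": [0, 0, 0], "rotation": [-0.07, -0.886, 0.888]},
])

```text
time_s: 8.93
tcp_pos: [0.6198, -0.1487, 0.2415]
tcp_rot: [0.014, 0.037, 0.923, 0.383]
ft_force: [0.0, -0.2, -5.0]
opening: 0.549
grip_force: 92.0
```

Run:
```python
from geo import *
from workcell import robot,cams
c=cams.capture("wrist"); np.savez("wrist2.npz",**c)
st=robot.get_state(); print(st["time_s"],np.round(st["joint_pos"],3),st["tcp_pos"],st["ft_force"],st["grip_force"],st["opening"])
p,r=tcp(B,.038,.024,1); p[2]+=.16
print(*delta(st,p,r))
```

```text
8.9833 [-0.667  0.734  1.004  0.657  1.844 -2.118] [ 0.61989188 -0.14867321  0.24174124] [-0.67899971 -0.71058534 -5.58604435] 91.75671100616455 0.5480639107370746
[-0.173  1.167 -0.01 ] [-0.    -0.008  0.735]
```

Call:
jog_arm([
  {"offset": [-0.002, 0.02, 0], "rotation": [0, 0, 0.01]},
  {"offset": [-0.01, 0.06, 0], "rotation": [0, 0, 0.03]},
  {"offset": [-0.017, 0.11, 0], "rotation": [0, 0, 0.06]},
  {"offset": [-0.025, 0.17, 0], "rotation": [0, 0, 0.1]},
  {"offset": [-0.034, 0.23, 0], "rotation": [0, 0, 0.14]},
  {"offset": [-0.043, 0.29, 0], "rotation": [0, 0, 0.18]},
  {"offset": [-0.052, 0.35, 0], "rotation": [0, 0, 0.22]},
  {"offset": [-0.061, 0.41, 0], "rotation": [0, 0, 0.26]},
  {"offset": [-0.07, 0.47, 0], "rotation": [0, 0, 0.3]},
  {"offset": [-0.079, 0.53, 0], "rotation": [0, 0, 0.335]},
  {"offset": [-0.088, 0.59, 0], "rotation": [0, 0, 0.37]},
])

```text
time_s: 9.9
tcp_pos: [0.5933, 0.0299, 0.2429]
tcp_rot: [-0.021, -0.048, 0.923, 0.382]
ft_force: [1.0, 0.9, -6.1]
opening: 0.551
grip_force: 92.1
```

Call:
jog_arm([
  {"offset": [-0.009, 0.06, 0], "rotation": [0, -0.001, 0.04]},
  {"offset": [-0.018, 0.12, 0], "rotation": [0, -0.002, 0.08]},
  {"offset": [-0.027, 0.18, 0], "rotation": [0, -0.003, 0.12]},
  {"offset": [-0.035, 0.24, 0], "rotation": [0, -0.004, 0.16]},
  {"offset": [-0.044, 0.3, 0], "rotation": [0, -0.005, 0.2]},
  {"offset": [-0.053, 0.36, 0], "rotation": [0, -0.006, 0.24]},
  {"offset": [-0.062, 0.42, 0], "rotation": [0, -0.007, 0.28]},
  {"offset": [-0.07, 0.48, -0.003], "rotation": [0, -0.008, 0.31]},
  {"offset": [-0.078, 0.53, -0.006], "rotation": [0, -0.008, 0.34]},
  {"offset": [-0.083, 0.565, -0.01], "rotation": [0, -0.008, 0.36]},
  {"offset": [-0.085, 0.577, -0.01], "rotation": [0, -0.008, 0.365]},
  {"offset": [-0.085, 0.577, -0.01], "rotation": [0, -0.008, 0.365]},
])

```text
time_s: 10.9
tcp_pos: [0.5678, 0.2021, 0.2399]
tcp_rot: [-0.054, -0.133, 0.914, 0.378]
ft_force: [-0.5, -0.6, -5.7]
opening: 0.548
grip_force: 91.9
```

Run:
```python
from geo import *
from workcell import robot,cams
import cv2
c=cams.capture("wrist"); np.savez("wrist3.npz",**c)
s_=cams.capture("side"); 
a=cv2.resize(s_["pixels"][120:270,120:282],None,fx=2.56,fy=2.56,interpolation=2)
cv2.imwrite("pics/g3.png",np.hstack([a[:384],c["pixels"][:,120:500]])[:,:,::-1])
st=robot.get_state(); print(st["time_s"],np.round(st["joint_pos"],3),st["tcp_pos"],st["ft_force"],st["grip_force"],st["opening"])
for h in(.16,0):
  p,r=tcp(B,.038,.024,1); p[2]+=h; print(*delta(st,p,r))
```

```text
11.0 [-0.144  0.573  1.283  0.701  1.653 -2.078] [0.56834438 0.20084852 0.23995852] [ 0.34634941  0.31279516 -5.07482208] 91.93647623062134 0.546540708389718
[-0.001  0.001 -0.004] [ 0.001  0.006 -0.   ]
[-0.001  0.001 -0.537] [ 0.001  0.006 -0.   ]
```

View pics/g3.png

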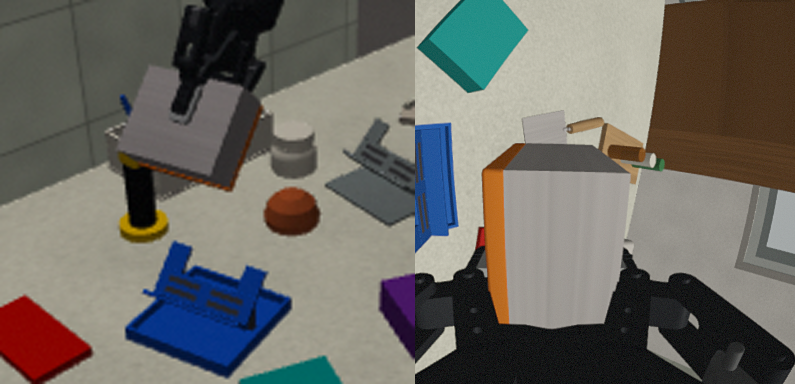

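The case is turned over with its lid shut (orange at the lower left edge) and sits above the empty blue stand. Descending to about 15 mm above the seat.

Call:
jog_arm([
  {"offset": [0, 0, -0.02], "rotation": [0, 0.003, 0]},
  {"offset": [0, 0, -0.06], "rotation": [0, 0.005, 0]},
  {"offset": [0, 0, -0.11], "rotation": [0, 0.005, 0]},
  {"offset": [0, 0, -0.17], "rotation": [0, 0.005, 0]},
  {"offset": [0, 0, -0.23], "rotation": [0, 0.005, 0]},
  {"offset": [0, 0, -0.29], "rotation": [0, 0.005, 0]},
  {"offset": [0, 0, -0.35], "rotation": [0, 0.005, 0]},
  {"offset": [0, 0, -0.4], "rotation": [0, 0.005, 0]},
  {"offset": [0, 0, -0.44], "rotation": [0, 0.005, 0]},
  {"offset": [0, 0, -0.47], "rotation": [0, 0.005, 0]},
  {"offset": [0, 0, -0.48], "rotation": [0, 0.005, 0]},
  {"offset": [0, 0, -0.48], "rotation": [0, 0.005, 0]},
])

```text
time_s: 12.0
tcp_pos: [0.5682, 0.2013, 0.0954]
tcp_rot: [-0.055, -0.132, 0.914, 0.379]
ft_force: [0.4, 0.6, -5.0]
opening: 0.549
grip_force: 92.0
```

Run:
```python
from geo import *
from workcell import robot,cams
import cv2
s_=cams.capture("side"); t=cams.capture("top")
a=cv2.resize(s_["pixels"][180:260,160:240],None,fx=5,fy=5,interpolation=2); b=cv2.resize(t["pixels"][160:240,160:240],None,fx=5,fy=5,interpolation=2)
cv2.imwrite("pics/g4.png",np.hstack([a,b])[:400,:800,::-1])
st=robot.get_state(); print(st["time_s"],st["tcp_pos"],st["ft_force"],st["grip_force"])
p,r=tcp(B,.038,.0245,1); print(*delta(st,p,r))
```

```text
12.1 [0.56862841 0.20134587 0.09663395] [ 0.55535637 -0.10100303 -4.75214135] 91.97433114051819
[-0.003  0.001 -0.058] [ 0.     0.003 -0.001]
```

View pics/g4.png

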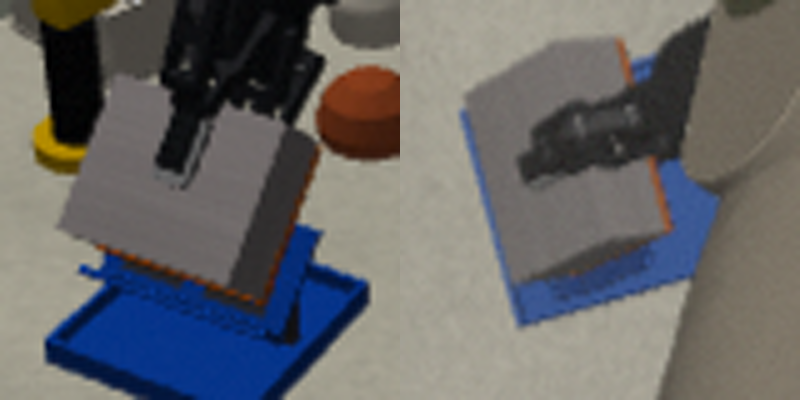

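The case hovers about 15 mm above the seat, parallel to the blue plate in both views (side lid edge at (185,275), lip at (165,300)). Now the slow final descent.

Call:
jog_arm([
  {"offset": [-0.001, 0, -0.01], "rotation": [0, 0.003, 0]},
  {"offset": [-0.002, 0, -0.02], "rotation": [0, 0.003, 0]},
  {"offset": [-0.003, 0, -0.03], "rotation": [0, 0.003, 0]},
  {"offset": [-0.003, 0, -0.038], "rotation": [0, 0.003, 0]},
  {"offset": [-0.003, 0, -0.043], "rotation": [0, 0.003, 0]},
  {"offset": [-0.003, 0, -0.046], "rotation": [0, 0.003, 0]},
  {"offset": [-0.003, 0, -0.046], "rotation": [0, 0.003, 0]},
])

```text
time_s: 12.68
tcp_pos: [0.5673, 0.2019, 0.083]
tcp_rot: [-0.055, -0.132, 0.914, 0.38]
ft_force: [-3.4, 2.4, 4.4]
opening: 0.552
grip_force: 91.9
```

Call:
jog_arm([
  {"offset": [0, 0, -0.003], "rotation": [0, 0, 0]},
  {"offset": [0, 0, -0.006], "rotation": [0, 0, 0]},
  {"offset": [0, 0, -0.006], "rotation": [0, 0, 0]},
])

```text
time_s: 12.93
tcp_pos: [0.5673, 0.2023, 0.0823]
tcp_rot: [-0.055, -0.133, 0.914, 0.38]
ft_force: [-5.7, 3.2, 10.2]
opening: 0.547
grip_force: 91.8
```

Run:
```python
from geo import *
from workcell import robot
st=robot.get_state(); print(st["time_s"],st["tcp_pos"],st["ft_force"],st["moment"],st["grip_force"])
p,r=tcp(B,.038,.0245,1); print(*delta(st,p,r))
```

```text
12.9333 [0.56728548 0.20229617 0.08234926] [-5.72106979  3.18127202 10.20034831] [1.5009723  0.3212544  0.77660204] 91.80973649024963
[ 0.002 -0.002 -0.011] [-0.006  0.    -0.005]
```

Call:
jog_arm([
  {"offset": [-0.001, 0.003, -0.003], "rotation": [0, 0, 0]},
  {"offset": [-0.002, 0.007, -0.007], "rotation": [0, 0, 0]},
  {"offset": [-0.002, 0.007, -0.007], "rotation": [0, 0, 0]},
])

```text
time_s: 13.18
tcp_pos: [0.5672, 0.2031, 0.0816]
tcp_rot: [-0.054, -0.133, 0.914, 0.38]
ft_force: [-10.5, -8.5, 21.1]
opening: 0.546
grip_force: 93.5
```

```bash
cat >> geo.py <<'E'
def rep(st):
    Z=R.from_euler('z',B[1]); M=np.c_[Z.apply([-s,0,s]),Z.apply([s,0,s]),Z.apply([0,1,0])]
    p,r=tcp(B,.038,.024,1)
    print(round(st["time_s"],2),"dev mm u,n,y",np.round((st["tcp_pos"]-p)@M*1e3,1),"F u,n,y",np.round((st["ft_force"]-[0,0,-5])@M,1),"M",np.round(st["moment"]@M,2),"rot",delta(st,p,r)[1],st["opening"])
E
python3 -c "
from geo import *
from workcell import robot
rep(robot.get_state())"
```

```text
13.18 dev mm u,n,y [0.6 3.3 0.1] F u,n,y [22.1 14.8 12.5] M [ 0.51  1.42 -1.55] rot [-0.004  0.003 -0.005] 0.5459562439963523
```

Call:
jog_arm([
  {"offset": [0.001, -0.004, 0.001], "rotation": [0, 0, 0]},
  {"offset": [0.002, -0.008, -0.002], "rotation": [0, 0, 0]},
  {"offset": [0.004, -0.0125, -0.006], "rotation": [0, 0, 0]},
  {"offset": [0.004, -0.0125, -0.006], "rotation": [0, 0, 0]},
])

```text
time_s: 13.52
tcp_pos: [0.5672, 0.2025, 0.0813]
tcp_rot: [-0.055, -0.135, 0.912, 0.383]
ft_force: [-15.3, 10.1, 29.1]
opening: 0.55
grip_force: 90.1
```

```bash
python3 -c "
from geo import *
from workcell import robot,cams
rep(robot.get_state())
import cv2
for n in('side','wrist'):
  c=cams.capture(n); np.savez(n+'5.npz',**c)
rep(robot.get_state())"
```

```text
13.52 dev mm u,n,y [0.8 2.7 0.3] F u,n,y [14.2 34.  11.8] M [ 1.46  1.23 -4.1 ] rot [-0.018  0.001 -0.013] 0.5495596604004217
13.62 dev mm u,n,y [0.8 2.8 0.3] F u,n,y [13.7 33.  12.6] M [ 1.46  1.23 -4.06] rot [-0.017  0.001 -0.013] 0.552970922860044
```

Call:
jog_arm([
  {"offset": [-0.001, 0.004, 0.005], "rotation": [0, 0, 0.01]},
  {"offset": [-0.001, 0.004, 0.005], "rotation": [0, 0, 0.03]},
  {"offset": [-0.001, 0.004, 0.005], "rotation": [0, 0, 0.03]},
])

```text
time_s: 13.87
tcp_pos: [0.5676, 0.2021, 0.0814]
tcp_rot: [-0.058, -0.141, 0.912, 0.38]
ft_force: [-10.8, 1.1, 19.4]
opening: 0.551
grip_force: 91.9
```

```bash
python3 -c "
from geo import *
from workcell import robot,cams
rep(robot.get_state())"
```

```text
13.87 dev mm u,n,y [1.2 2.5 0.1] F u,n,y [14.3 20.2 10.1] M [ 0.87  0.96 -2.46] rot [-0.009  0.002 -0.039] 0.5510904535168164
```

Call:
jog_arm([
  {"offset": [0, 0, 0], "rotation": [0.005, -0.017, 0.018]},
  {"offset": [0, 0, 0], "rotation": [0.01, -0.035, 0.037]},
  {"offset": [0, 0, 0], "rotation": [0.01, -0.035, 0.037]},
])

```text
time_s: 14.12
tcp_pos: [0.5674, 0.2018, 0.0812]
tcp_rot: [-0.053, -0.15, 0.911, 0.381]
ft_force: [-9.3, 0.8, 21.2]
opening: 0.549
grip_force: 96.3
```

```bash
python3 -c "
from geo import *
from workcell import robot,cams
rep(robot.get_state())"
```

```text
14.12 dev mm u,n,y [1.2 2.1 0.3] F u,n,y [16.1 20.9  8.6] M [-1.82  1.01 -2.25] rot [-0.018  0.03  -0.067] 0.5485148299479544
```

Call:
jog_arm([
  {"offset": [0, 0, 0], "rotation": [-0.005, 0.017, -0.006]},
  {"offset": [0, 0, 0], "rotation": [-0.01, 0.035, -0.012]},
  {"offset": [0, 0, 0], "rotation": [-0.01, 0.035, -0.012]},
])

```text
time_s: 14.37
tcp_pos: [0.5678, 0.2017, 0.0814]
tcp_rot: [-0.06, -0.146, 0.912, 0.38]
ft_force: [-10.1, -0.5, 20.2]
opening: 0.547
grip_force: 92.4
```

```bash
python3 -c "
from geo import *
from workcell import robot,cams
rep(robot.get_state())"
```

```text
14.37 dev mm u,n,y [ 1.5  2.1 -0.1] F u,n,y [16.1 19.5  9.9] M [ 0.65  0.89 -2.32] rot [-0.008  0.001 -0.061] 0.5470060166435214
```

Call:
jog_arm([
  {"offset": [0, 0, 0.015], "rotation": [0, 0, 0]},
  {"offset": [0, 0, 0.03], "rotation": [0.005, -0.017, -0.027]},
  {"offset": [0, 0, 0.04], "rotation": [0.01, -0.033, -0.055]},
  {"offset": [0, 0, 0.04], "rotation": [0.01, -0.033, -0.055]},
  {"offset": [0, 0, 0.04], "rotation": [0.01, -0.033, -0.055]},
])

```text
time_s: 14.78
tcp_pos: [0.5675, 0.2006, 0.0897]
tcp_rot: [-0.047, -0.135, 0.914, 0.38]
ft_force: [-0.0, 0.2, -5.3]
opening: 0.554
grip_force: 92.0
```

Run:
```python
from geo import *
from workcell import robot,cams
import cv2
rep(robot.get_state())
c=cams.capture("wrist"); np.savez("wrist6.npz",**c)
s_=cams.capture("side"); np.savez("side6.npz",**s_)
a=cv2.resize(s_["pixels"][190:260,165:235],None,fx=7,fy=7,interpolation=2)
b=c["pixels"][120:340,200:450]; b=cv2.resize(b,None,fx=1.2,fy=1.2,interpolation=2)
im=np.zeros((490,790,3),np.uint8); im[:,:490]=a; im[:b.shape[0],490:490+b.shape[1]]=b
cv2.imwrite("pics/g6.png",im[:,:,::-1])
```

```text
14.78 dev mm u,n,y [8.1 7.3 0.6] F u,n,y [-0.4 -0.1 -0. ] M [-0.08  0.02  1.02] rot [-0.008  0.031 -0.   ] 0.5544829387471357
```

Run:
```python
import cv2,numpy as np
g=lambda n:cv2.cvtColor(np.load(n+".npz")["pixels"],cv2.COLOR_RGB2GRAY)
a=g("wrist1"); m=np.zeros_like(a); m[150:320,180:325]=255
for n in("wrist2","wrist3","wrist5","wrist6"):
    cc,W=cv2.findTransformECC(a,g(n),np.eye(2,3,dtype=np.float32),cv2.MOTION_EUCLIDEAN,(3,100,1e-6),m,5)
    c=W@np.array([255,250,1])-[255,250]; print(n,round(cc,3),"shift",np.round(c,2),"rot deg",round(np.degrees(np.arctan2(W[1,0],W[0,0])),2))
```

```text
wrist2 0.896 shift [-0.22  2.09] rot deg 0.77
wrist3 0.884 shift [-0.09  1.54] rot deg 0.74
wrist5 0.813 shift [-0.13  1.88] rot deg 0.56
wrist6 0.799 shift [-0.23  2.16] rot deg 0.54
```

Call:
jog_arm([
  {"offset": [0, 0.001, -0.008], "rotation": [0, 0, 0]},
  {"offset": [-0.001, 0.003, -0.016], "rotation": [0, 0, 0]},
  {"offset": [-0.001, 0.0045, -0.022], "rotation": [0, 0, 0]},
  {"offset": [-0.001, 0.0045, -0.026], "rotation": [0, 0, 0]},
  {"offset": [-0.001, 0.0045, -0.026], "rotation": [0, 0, 0]},
])

```text
time_s: 15.3
tcp_pos: [0.5672, 0.2024, 0.0819]
tcp_rot: [-0.048, -0.135, 0.914, 0.38]
ft_force: [-0.2, -0.3, -5.4]
opening: 0.549
grip_force: 92.0
```

```bash
python3 -c "
from geo import *
from workcell import robot,cams
rep(robot.get_state())"
```

```text
15.3 dev mm u,n,y [1.3 3.1 0.4] F u,n,y [-0.1 -0.5  0.3] M [0.01 0.09 0.82] rot [-0.01   0.03  -0.002] 0.5486977908835182
```

Call:
jog_arm([
  {"offset": [0.001, -0.0023, -0.0023], "rotation": [0, 0, 0]},
  {"offset": [0.0013, -0.0045, -0.0047], "rotation": [0, 0, 0]},
  {"offset": [0.0013, -0.0045, -0.0047], "rotation": [0, 0, 0]},
])

```text
time_s: 15.55
tcp_pos: [0.5673, 0.202, 0.0818]
tcp_rot: [-0.048, -0.136, 0.913, 0.381]
ft_force: [-3.7, 6.4, 0.8]
opening: 0.553
grip_force: 91.2
```

```bash
python3 -c "
from geo import *
from workcell import robot,cams
rep(robot.get_state())"
```

```text
15.55 dev mm u,n,y [1.4 2.7 0.4] F u,n,y [-1.   9.2  1.8] M [ 0.42  0.34 -0.74] rot [-0.016  0.03  -0.005] 0.5529630077165956
```

Call:
jog_arm([
  {"offset": [0.0005, -0.0023, -0.0023], "rotation": [0, 0, 0]},
  {"offset": [0.001, -0.0035, -0.0035], "rotation": [0, 0, 0]},
  {"offset": [0.001, -0.0035, -0.0035], "rotation": [0, 0, 0]},
])

```text
time_s: 15.8
tcp_pos: [0.5673, 0.2018, 0.0817]
tcp_rot: [-0.048, -0.137, 0.913, 0.382]
ft_force: [-6.0, 10.1, 6.1]
opening: 0.554
grip_force: 90.5
```

```bash
python3 -c "
from geo import *
from workcell import robot,cams
rep(robot.get_state())"
```

```text
15.8 dev mm u,n,y [1.5 2.5 0.5] F u,n,y [-0.2 15.9  2.9] M [ 0.81  0.5  -1.64] rot [-0.02   0.03  -0.008] 0.5540958099417433
```

Call:
jog_arm([
  {"offset": [-0.001, 0.0023, 0.0024], "rotation": [-0.012, -0.01, 0.006]},
  {"offset": [-0.001, 0.0023, 0.0024], "rotation": [-0.024, -0.02, 0.012]},
  {"offset": [-0.001, 0.0023, 0.0024], "rotation": [-0.024, -0.02, 0.012]},
])

```text
time_s: 16.05
tcp_pos: [0.567, 0.2022, 0.0816]
tcp_rot: [-0.045, -0.141, 0.915, 0.375]
ft_force: [-2.0, 7.5, -0.1]
opening: 0.555
grip_force: 91.4
```

```bash
python3 -c "
from geo import *
from workcell import robot,cams
rep(robot.get_state())"
```

```text
16.05 dev mm u,n,y [1.1 2.7 0.6] F u,n,y [-2.1  9.  -0.2] M [ 0.42  0.33 -1.09] rot [ 0.008  0.05  -0.019] 0.5551992623746143
```

Call:
jog_arm([
  {"offset": [0.0005, -0.0023, -0.0023], "rotation": [0, 0, 0]},
  {"offset": [0.001, -0.0045, -0.0047], "rotation": [0, 0, 0]},
  {"offset": [0.001, -0.0045, -0.0047], "rotation": [0, 0, 0]},
])

```text
time_s: 16.3
tcp_pos: [0.567, 0.2019, 0.0813]
tcp_rot: [-0.045, -0.141, 0.914, 0.377]
ft_force: [-5.6, 11.8, 7.1]
opening: 0.553
grip_force: 91.6
```

```bash
python3 -c "
from geo import *
from workcell import robot,cams
rep(robot.get_state())"
```

```text
16.3 dev mm u,n,y [1.2 2.3 0.7] F u,n,y [-0.6 17.7  2. ] M [ 0.68  0.48 -2.81] rot [-0.     0.048 -0.02 ] 0.552605542755122
```

Call:
jog_arm([
  {"offset": [0, 0, 0], "rotation": [-0.003, -0.008, 0.007]},
  {"offset": [0, 0, 0], "rotation": [-0.006, -0.017, 0.015]},
  {"offset": [0, 0, 0], "rotation": [-0.006, -0.017, 0.015]},
])

```text
time_s: 16.55
tcp_pos: [0.5669, 0.202, 0.0814]
tcp_rot: [-0.044, -0.145, 0.915, 0.375]
ft_force: [-6.3, 13.6, 8.6]
opening: 0.55
grip_force: 93.8
```

```bash
python3 -c "
from geo import *
from workcell import robot,cams
rep(robot.get_state())"
```

```text
16.55 dev mm u,n,y [1.1 2.5 0.8] F u,n,y [-0.8 20.1  2.2] M [-0.78  0.42 -3.06] rot [ 0.006  0.062 -0.032] 0.5496173613592653
```

Call:
jog_arm([
  {"offset": [-0.0007, 0.0023, 0.0024], "rotation": [-0.002, 0.007, -0.0075]},
  {"offset": [-0.001, 0.0045, 0], "rotation": [-0.002, 0.007, -0.0075]},
  {"offset": [-0.002, 0.007, -0.0025], "rotation": [-0.002, 0.007, -0.0075]},
  {"offset": [-0.002, 0.007, -0.0025], "rotation": [-0.002, 0.007, -0.0075]},
])

```text
time_s: 16.88
tcp_pos: [0.5671, 0.2028, 0.0809]
tcp_rot: [-0.043, -0.143, 0.915, 0.374]
ft_force: [-4.9, 5.0, 10.2]
opening: 0.549
grip_force: 93.5
```

```bash
python3 -c "
from geo import *
from workcell import robot,cams
rep(robot.get_state())"
```

```text
16.88 dev mm u,n,y [0.2 2.7 0.3] F u,n,y [ 6.4 15.2  3.3] M [-0.21  0.7  -2.13] rot [ 0.012  0.06  -0.024] 0.5488333374298054
```

Call:
jog_arm([
  {"offset": [-0.0007, 0.0023, -0.0024], "rotation": [0, 0, 0]},
  {"offset": [-0.0013, 0.0045, -0.0047], "rotation": [0, 0, 0]},
  {"offset": [-0.0013, 0.0045, -0.0047], "rotation": [0, 0, 0]},
])

```text
time_s: 17.13
tcp_pos: [0.5672, 0.2031, 0.0808]
tcp_rot: [-0.043, -0.143, 0.916, 0.373]
ft_force: [-8.1, -4.7, 22.0]
opening: 0.549
grip_force: 95.1
```

```bash
python3 -c "
from geo import *
from workcell import robot,cams
rep(robot.get_state())"
```

```text
17.13 dev mm u,n,y [0.  2.8 0.1] F u,n,y [20.6 17.6  9.1] M [-0.37  1.65 -2.27] rot [ 0.013  0.063 -0.024] 0.5492685598023944
```

Call:
jog_arm([
  {"offset": [-0.0007, 0.0023, -0.0024], "rotation": [0, 0, 0]},
  {"offset": [-0.0013, 0.0045, -0.0047], "rotation": [0, 0, 0]},
  {"offset": [-0.0013, 0.0045, -0.0047], "rotation": [0, 0, 0]},
])

```text
time_s: 17.38
tcp_pos: [0.5673, 0.2032, 0.0808]
tcp_rot: [-0.043, -0.143, 0.916, 0.373]
ft_force: [-11.5, -15.9, 34.0]
opening: 0.549
grip_force: 97.0
```

```bash
python3 -c "
from geo import *
from workcell import robot,cams
rep(robot.get_state())"
```

```text
17.38 dev mm u,n,y [-0.1  2.8  0.1] F u,n,y [36.1 19.  15.5] M [-0.59  2.81 -2.32] rot [ 0.014  0.065 -0.024] 0.5490549744064622
```

Call:
jog_arm([
  {"offset": [0.001, -0.003, 0.003], "rotation": [0.002, -0.006, -0.006]},
  {"offset": [0.0015, -0.005, 0.005], "rotation": [0.004, -0.012, -0.012]},
  {"offset": [0.0015, -0.005, 0.005], "rotation": [0.004, -0.012, -0.012]},
])

```text
time_s: 17.63
tcp_pos: [0.5674, 0.2031, 0.0809]
tcp_rot: [-0.039, -0.141, 0.916, 0.374]
ft_force: [-3.7, -1.9, 20.6]
opening: 0.55
grip_force: 94.6
```

```bash
python3 -c "
from geo import *
from workcell import robot,cams
rep(robot.get_state())"
```

```text
17.63 dev mm u,n,y [0.1 2.8 0. ] F u,n,y [18.6 17.5  4.1] M [-0.27  1.79 -2.31] rot [ 0.008  0.075 -0.011] 0.5495404357469084
```

Call:
jog_arm([
  {"offset": [0, 0, 0.003], "rotation": [-0.002, 0.006, 0.006]},
  {"offset": [0, 0, 0.0055], "rotation": [-0.002, 0.006, 0.006]},
  {"offset": [0, 0, 0.0055], "rotation": [-0.002, 0.006, 0.006]},
])

```text
time_s: 17.88
tcp_pos: [0.5672, 0.2031, 0.0809]
tcp_rot: [-0.041, -0.142, 0.916, 0.373]
ft_force: [-3.8, 1.1, 9.8]
opening: 0.553
grip_force: 93.3
```

```bash
python3 -c "
from geo import *
from workcell import robot,cams
rep(robot.get_state())"
```

```text
17.88 dev mm u,n,y [0.1 2.9 0.1] F u,n,y [ 8.9 12.   3.3] M [-0.07  1.   -1.25] rot [ 0.014  0.068 -0.017] 0.5530103087420566
```

Seated on both the plate and the lip with light, even contact forces. I'll relax the grip, then open.

Call:
jog_arm([
  {"offset": [0, 0, 0], "rotation": [0, 0, 0]},
  {"offset": [0, 0, 0], "rotation": [0, 0, 0]},
  {"offset": [0, 0, 0], "rotation": [0, 0, 0]},
], grip_force=20)

```text
time_s: 18.13
tcp_pos: [0.5672, 0.2031, 0.0809]
tcp_rot: [-0.041, -0.142, 0.916, 0.373]
ft_force: [-3.3, 0.4, 9.8]
opening: 0.55
grip_force: 93.3
```

Call:
jog_arm([
  {"offset": [0, 0, 0], "rotation": [0, 0, 0]},
  {"offset": [0, 0, 0], "rotation": [0, 0, 0]},
  {"offset": [0, 0, 0], "rotation": [0, 0, 0]},
  {"offset": [0, 0, 0], "rotation": [0, 0, 0]},
  {"offset": [0, 0, 0], "rotation": [0, 0, 0]},
  {"offset": [0, 0, 0], "rotation": [0, 0, 0]},
  {"offset": [0, 0, 0], "rotation": [0, 0, 0]},
  {"offset": [0, 0, 0], "rotation": [0, 0, 0]},
], hand=-1)

```text
time_s: 18.8
tcp_pos: [0.5671, 0.2025, 0.0786]
tcp_rot: [-0.041, -0.141, 0.917, 0.372]
ft_force: [0.2, 0.4, 0.3]
opening: 0.999
grip_force: 0.0
```

```bash
python3 -c "
from geo import *
from workcell import robot,cams
rep(robot.get_state())
c=cams.capture('wrist');np.savez('wrist7.npz',**c)"
```

```text
18.8 dev mm u,n,y [-1.1  0.8  0.4] F u,n,y [ 3.5  4.  -0.3] M [0.05 0.02 0.34] rot [ 0.021  0.067 -0.015] 0.998536847487283
```

Call:
jog_arm([
  {"offset": [0.003, -0.009, 0.009], "rotation": [0, 0, 0]},
  {"offset": [0.008, -0.027, 0.028], "rotation": [0, 0, 0]},
  {"offset": [0.016, -0.054, 0.057], "rotation": [0, 0, 0]},
  {"offset": [0.026, -0.088, 0.092], "rotation": [0, 0, 0]},
  {"offset": [0.038, -0.129, 0.134], "rotation": [0, 0, 0]},
  {"offset": [0.05, -0.17, 0.177], "rotation": [0, 0, 0]},
  {"offset": [0.062, -0.21, 0.219], "rotation": [0, 0, 0]},
  {"offset": [0.072, -0.244, 0.255], "rotation": [0, 0, 0]},
  {"offset": [0.08, -0.271, 0.283], "rotation": [0, 0, 0]},
  {"offset": [0.08, -0.271, 0.35], "rotation": [0, 0, 0]},
  {"offset": [0.08, -0.271, 0.4], "rotation": [0, 0, 0]},
  {"offset": [0.08, -0.271, 0.4], "rotation": [0, 0, 0]},
])

```text
time_s: 19.85
tcp_pos: [0.5921, 0.1208, 0.2021]
tcp_rot: [-0.039, -0.142, 0.917, 0.371]
ft_force: [-0.5, 0.6, -0.2]
opening: 0.998
grip_force: 0.0
```

Run:
```python
from geo import *
from workcell import robot,cams
import cv2
c=cams.capture("wrist"); s_=cams.capture("side"); t=cams.capture("top")
a=cv2.resize(s_["pixels"][190:270,160:240],None,fx=4,fy=4,interpolation=2)
b=cv2.resize(c["pixels"],(480,360)); d=cv2.resize(t["pixels"][160:240,160:240],None,fx=3,fy=3,interpolation=2)
im=np.zeros((600,800,3),np.uint8); im[:320,:320]=a; im[:360,320:]=b; im[325:565,:240]=d
im[362:598,242:556]=cv2.resize(s_["pixels"],(314,236)); cv2.imwrite("pics/end.png",im[:,:,::-1])
st=robot.get_state(); print(st["time_s"],st["tcp_pos"],st["ft_force"])
```

```text
20.0 [0.59081973 0.12129764 0.19811638] [-0.23245169 -0.00107125 -0.34284828]
```

View pics/end.png

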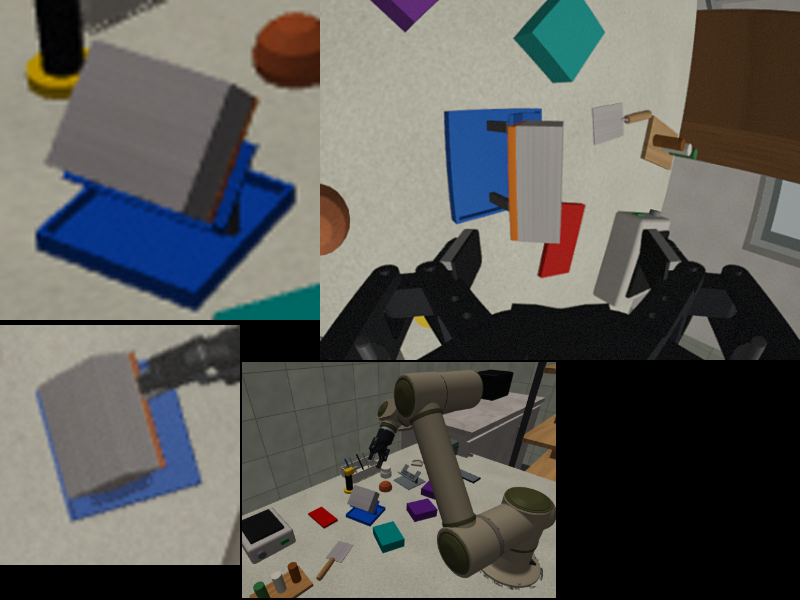

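The case sits lid-down in the blue stand, with the orange edge against the plate in the wrist view from (509,122) to (511,240). The bystanders are undisturbed. A numeric check of squareness and lateral position before handing in.

Run:
```python
from geo import *
from workcell import robot,cams
c=cams.capture("wrist"); t=cams.capture("top"); cam["top"]=t
u=np.array([-s,0,s]);n=np.array([s,0,s]);F=np.array([.035,0,.035])
L=np.array([F+.09*u+o*n+[0,y,0] for o,y in((0,-.055),(.048,-.055),(.048,.055),(0,.055))])
k=lambda P:(np.array(P,float)-[320,0])*[512/480,384/360]
pc=k([(509,122),(563,123),(562,242),(511,240)])
sq=np.array([(.082,-.065,.016),(.082,.065,.016),(-.048,-.065,.016)]); pb=k([(445,110),(453,222),(541,108)])
def fw(L,px,z):
    f=lambda q:(wproj(c,R.from_euler('z',q[2]).apply(L)+[q[0],q[1],0])-px).ravel()
    r=least_squares(f,[*B[0][:2],B[1]]); print(np.round(r.x,4),np.round(r.fun,1)); return r.x
a=fw(L,pc,0); b=fw(sq,pb,0)
d=R.from_euler('z',-b[2]).apply([*(a-b)[:2],0]); print("wrist: case-stand, stand x,y mm",d*1e3,"yaw deg",np.degrees(a[2]-b[2]))
# top view crop: offset 160,160 scale 3, origin (0,325)
q=lambda P:(np.array(P,float)-[0,325]+.5)/3-.5+160
LT=np.array([F+a_*u+.048*n+[0,y,0] for a_,y in((0,-.055),(0,.055))]); LT=np.vstack([LT,L[0],L[3]])
f1,r1=fit([("top",LT,q([(38,392),(70,498),(133,354),(163,466)]))],[*B[0][:2],B[1]])
f2,r2=fit([("top",sq[1:],q([(71,521),(180,362)])) ,("top",[(-.048,.065,.016)],q([(200,484)]))],[*B[0][:2],B[1]])
d=R.from_euler('z',-f2[2]).apply([*(f1-f2)[:2],0]); print("top",np.round(f1,4),np.round(f2,4),d*1e3,np.degrees(f1[2]-f2[2]),r1.tolist(),r2.tolist())
```

```text
[0.5771 0.1604 4.9642] [ 36.8  -0.6 -25.8   0.1 -28.9  10.6  30.5 -10.7]
[ 0.5614  0.2053 -1.2912] [ 0.9 -1.6 -0.   2.6 -0.5 -0.7]
wrist: case-stand, stand x,y mm [47.48513076  2.71679122  0.        ] yaw deg 358.40919532627487
top [0.5756 0.181  1.878 ] [0.5712 0.1712 1.792 ] [ 8.66420192 -6.38419313  0.        ] 4.9290897622337555 [[-0.7, -1.2], [-0.5, 1.2], [-0.1, -0.5], [1.2, 0.5]] [[-0.2, -0.8], [-1.1, -1.1], [1.3, 1.9]]
```

Run:
```python
from geo import *
from workcell import robot,cams
c=cams.capture("wrist")
u=np.array([-s,0,s]);n=np.array([s,0,s]);F=np.array([.035,0,.035])
L=np.array([F+.09*u+o*n+[0,y,0] for o,y in((0,.055),(.048,.055),(.048,-.055),(0,-.055))])
k=lambda P:(np.array(P,float)-[320,0])*[512/480,384/360]
def fw(L,px):
    f=lambda q:(wproj(c,R.from_euler('z',q[2]).apply(L)+[q[0],q[1],0])-px).ravel()
    r=least_squares(f,[*B[0][:2],B[1]]); print(np.round(r.x,4),np.round(r.fun,1)); return r.x
a=fw(L,k([(509,122),(563,123),(562,242),(511,240)]))
b=fw(np.array([(.082,.065,.016),(.082,-.065,.016),(-.048,.065,.016)]),k([(445,110),(453,222),(541,108)]))
print("case-stand x,y mm",R.from_euler('z',-b[2]).apply([*(a-b)[:2],0])*1e3,"yaw",np.degrees(a[2]-b[2]))
```

```text
[0.572  0.179  1.8621] [-1.2  0.4  1.6 -0.  -0.6 -0.3  0.3 -0.2]
[0.5254 0.1355 0.4322] [ 82.7  65.6 -26.3 -16.4 -32.3 -41.2]
case-stand x,y mm [60.54308064 20.02487672  0.        ] yaw 81.92823202957628
```

```bash
python3 -c "
from workcell import robot
print(robot.job_done())"
```

```text
the job is handed in; nothing more can be done
None
```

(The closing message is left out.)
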